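Latch a battery pack into its test cradle

ROBOT

A 7-joint arm with a two-finger parallel gripper is mounted at the origin on a cart in front of the work surface, level with it; the furniture and walls round the work are solid. World frame = base frame: x ahead of the robot, y to its left, z up, the work surface at z = 0. Lengths are in mm, angles in rad, forces in N, time in s.
With the tool pointing down it reaches from about 400 to 875 mm from the base axis. Payload 4.4 kg.
Tool frame: the origin (TCP) lies on the centre line of the jaws, within the pads' length; the fingertips stand 25 mm ahead of it and the grasp point (between the pads) lies 6 mm ahead of it (ctrl.finger_overhang is the distance from the TCP to the fingertips, in mm); z points along the fingers, y is the line along which they close (so a half turn about z gives the same grasp; the last joint's range is limited). The gripper opens to 85 mm and grips with 20 to 120 N. Pads are 22 mm wide; open, the fingers measure 114 mm over their backs; the gripper's body (76 mm by 85 mm) begins 54 mm behind the grasp point. The pads swing forward as they close: fully open they stand 13 mm farther back than shut.
Start: joints at [-1.39, 0.628, 0.038, 1.517, -0.027, 0.996, -0.02], TCP at [158.772, 630.324, 256.313] pointing down, gripper open.
Joint ranges: [-3.06, 3.06], [-0.37, 2.12], [-1.25, 1.32], [0.18, 2.47], [-1.1, 4.24], [0.23, 1.98], [-2.94, 2.94]. Speed limits (rad/s): [2.57, 2.57, 3.14, 3.14, 3.14, 3.14, 3.14].

INTERFACE

Orientations are given as [roll, pitch, yaw] about the fixed x, y, z axes, in that order (R = Rz(yaw) Ry(pitch) Rx(roll)).
In Python, from cell import ctrl gives the robot as it stands. The module is installed in compiled form; this text tells all that it offers.
- The arm moves only by the tool play_rows, never from a script. Its argument "targets" is a list of rows, each a list of 5 numbers: the closure, from 0 (fully open) to 1 (shut), then the shift along the tool's x, y, z in cm, then the turn about the tool's z in degrees. In form: [[gripper, dx, dy, dz, spin], ...]. A call has 1 to 10 rows; each row is the pose to reach, as a shift and turn from the pose commanded when the call began, along the tool's axes at that moment; what a row does not reach only later rows make up. A row lasts 1/10 s, in which the tool goes at most 50 mm and 8.59 degrees, less where a joint would pass 70% of its speed; a pose out of reach is approached as far as the arm can. A call with a gripper value outside its range is refused whole. The fingers move at their own pace and stop on an object; the grip force is fixed at half the most. Time passes only in rows, so rows that repeat a pose let the fingers close. It gives the time, the measured TCP pose, the force, the opening and the grip force at its end, in the units of the state.
- ctrl.read_state(): the state, without advancing time (a new reading comes with each control period).
- ctrl.get_image(name): name is "scene" or "top" or "wrist"; returns (picture, depth): 480x640x3 uint8, red, green, blue; 480x640 float32, mm along the optical axis (not along the pixel's ray), 0 where there is no reading.
- ctrl.calibration(name): a dict with "vfov" (degrees; the focal length in pixels is half the picture's height over the tangent of half this angle, whatever the lens; pixels are square), "cx", "cy" (the principal point, pixels), "extrinsics" (4x4, takes a point from camera to world coordinates); the wrist camera has in their place "mount" (4x4, takes a point from camera to tool coordinates, whose origin is the TCP and whose axes are the flange's). Camera axes: x right, y down, z forward; pixel columns grow to the right and rows downward; lengths in mm; the calibration is good to about 2 mm. A picture is of the moment at which its call begins: read the wrist's pose just before it. calibration takes no time and is no camera call.
- ctrl.finish_job(): hands the job in; it is judged then, once.
Trained networks look in the newest picture that a camera, given by its name, has taken for a name from the list of things; names that differ only in an ending like _2 or _b are one class to them, and where a whole thing is asked for, a point or a joint stands for the part that bears it (a point fixed in the world has none). Each returns a list of dicts, best first, with "confidence" (0 to 1); they miss things now and then, are a little off and sometimes report something else, mostly with a low value. They report only what shows in the picture. A call takes as long as a camera call. They do not tell look-alikes from the thing itself.
- ctrl.search_frame(camera, name): "bbox" ([left, top, right, bottom] in pixels, round what is visible of it).
- ctrl.trace(camera, name): "pixels" (480x640 bool, what is visible of it) and "bbox" ([left, top, right, bottom] in pixels, round what is visible of it).
The state is a dict: "clock": time; "qpos": joint angles; "qd": joint speeds; "tau": joint torques, N m; "eef_pos": TCP position; "tool_rot": TCP orientation; "force": force on the tool from outside, world axes, zero at the start; "torque": the same for the moment, N m; "width": finger opening in mm; "gripper_force": force on a finger pad.
Only numpy, scipy, OpenCV 4.12 (cv2) and the standard library are available. Lean on these libraries where they do the work, as an engineer would, in place of code of your own. Each camera call takes 0.05 s, during which the arm holds its last target. There are 200 camera calls.

TASK

Clamp the battery in the test cradle with the cradle's over-center latch: take the loop by its knob, hook its bar under the keeper on the sliding jaw and draw it back gently until you feel it seat, letting the lever and not the loop in your hand pull the jaw in. Then let go of the loop and push the lever over, past its toggle point, until it lies down on its rest and the jaw holds the battery against the sprung contacts. Do not force the lever, and leave the other things on the bench where they are.

Things in the scene. Friction and masses are not known exactly. Their poses are not given: they have to be found in the camera images.
- cradle: Fixed aluminium base plate, 236 x 130 x 10 mm. Origin: on its underside, directly below the lever's pivot axis (along y, at z 31 mm). x = the draw line, from the lever towards the keeper (plate from x -85 to +151 mm), y across, z up. Along +x from the pivot lie the sprung contact bar (face at x 27 mm), the battery, then the sliding jaw (98 mm wide, 52 mm long) with the keeper.
- keeper_zone (a point): A fixed point of the cradle: middle of the zone in which the keeper may stand, at x 99.5 mm, on the level of the jaw's flat deck (z 26 mm). The jaw was left anywhere in its slide and is NOT measured: its keeper post's +x face is between x = 95 and 104 mm; find it by feel or sight. The slide is stiff, dragging at about 15 N. With the loop held, never pull its bar on the post with over 12 N.
- keeper_under_lip (a point): A fixed point of the cradle 5.5 mm above keeper_zone: the mid-height of the room under the keeper's lip. The keeper is a steel hook 12 mm wide on the jaw's centre line: a post, and on its top a lip reaching 5 mm out to +x, away from the lever. Under the lip 11 mm are free above the deck, open to +x; the lip's top is at z 42 mm. When latched, the post's face comes to about x 78 mm.
- lever (a joint): Lever angle (rad): 0 upright, negative leaning to the keeper (to -1.25), positive thrown back to -x; 1.57 is the toggle point, 1.745 the stop, where it lies over its rest. Steel with a black grip, 24 mm wide, 8 mm thick (grip 9), 72 mm from pivot to tip. Stays where left when unloaded; throwing it under load takes 5 to 8 N at 55 mm from the pivot. Never press it with more than 25 N.
- lever_tip (a point): The free end of the lever, on its centre line, 72 mm from the pivot.
- loop (a joint): Angle of the loop relative to the lever (rad), same sense. Lever angle + loop angle = the loop's elevation: 0 when its arms are level and point along the cradle's +x, positive with the bar end raised. Hinged on a pin through the lever, 20 mm from the lever's pivot towards the tip. It stays at the angle where it is left; leading the loop about by its knob takes 2 to 4 N of hinge friction.
- hook_bar (a point): Middle of the loop's hook bar, an 8 mm round bar 42 mm long along y, which joins the ends of the loop's two arms, 102 mm from the loop's pin.
- loop_knob (a point): Centre of the loop's black grip knob, a roller of 16 mm diameter, 24 mm long along y, to be pinched across its ends (along y). In the loop's own frame (x along the arms, z up when level) it sits 13 mm beyond and 22 mm above the bar, on an L-shaped stem of 6 mm wire; it can turn in the grip about y as the loop swings.
- contact_bar (a joint): Travel of the sprung black contact bar (m), towards the lever: 0 at rest, about 0.008 when the battery is clamped; 4 N per mm.
- battery: Black battery pack, 95 x 48 x 9 mm, lying loose on the base plate (z 10 mm) between contact bar and jaw, long side across the cradle. Origin: centre of its underside; x along its long side.
- screwdriver: Bystander: black screwdriver, 161 mm long, lying beside the cradle. Origin: its middle.
- flux_jar: Bystander: white round jar, 50 mm diameter, 21 mm high. Origin: centre of its underside.
- loupe: Bystander: black eye loupe, 36 mm diameter, 40 mm high, beyond the keeper end of the cradle. Origin: centre of its underside.
- spare_battery: Bystander: second battery pack, 95 x 48 x 9 mm, lying beside the cradle. Origin: centre of its underside.
There are look-alikes about, which are no part of the job. Leave any green look-alike of the battery alone.

How it is judged (in metres and radians):
On the way, in this order (a step that is already met when the one before it is completed fails the run):
1. The loop's bar is under the keeper's lip and bears on its post, before the lever is thrown (contact force between loop_bar and keeper_post above 1 N and z of hook_bar in the frame of cradle below 0.036 m and value of joint lever below 0.5 rad), for 0.1 s.
2. The lever is thrown past its toggle point with the battery squeezed against the sprung contacts (value of joint lever above 1.63 rad and value of joint contact_bar above 0.0055 m), for 0.2 s.
At the end, for the whole second after the job is handed in: The lever lies past its toggle point (angle over 1.65 rad), the loop's bar is still hooked under the keeper's lip (below 37 mm over the bench), the battery lies flat in the cradle and is clamped so that the sprung contact bar is pressed in by more than 5.5 mm; all at rest (value of joint lever above 1.65 rad and value of joint contact_bar above 0.0055 m and z of hook_bar in the frame of cradle below 0.037 m and angle between battery's own z axis and vertical below 0.1 rad and z of battery in the frame of cradle below 0.014 m and velocity of joint lever between -0.05 and 0.05 rad/s and linear speed of battery below 0.02 m/s); the robot touches nothing.
It fails at once if The jaw is dragged by the loop: before the lever is thrown, with the loop held, its bar is pulled against the keeper's post with more than 12 N (contact force between the fingers and loop above 0.5 N and contact force between loop_bar and keeper_post above 12 N and value of joint lever below 0.6 rad).
It fails at once if The lever's grip is pressed with more than 25 N (contact force between the fingers and handle above 25 N).
It fails at once if A bystander is shifted by more than 20 mm (distance of any of screwdriver, flux_jar, loupe, spare_battery from where it was at the start of the episode above 0.02 m).
It also fails if it takes over 67 s, if anything falls off the work surface, if the arm or the gripper's body presses on something with over 40 N, if the wrist force passes 120 N, or if a joint passes its speed limit or range.

## Working session

There is one attempt and no reset: what is moved stays moved. The work goes in short steps, Python scripts to look and compute and a tool call to move; the robot and the scene stay as the last step left them, time stands still between calls to the robot, and variables do not carry over. Pictures are saved under pics/ and viewed, at most 10 in all, crops included, and the job is handed in when it is done.

Besides the shell and the picture viewer there is one more tool, called after "Emit:" in YAML: its name, and indented under it one key for each argument. play_rows: Moves the arm, as the interface text tells. Its arguments: {"type":"object","properties":{"targets":{"type":"array"}},"required":["targets"]}

```bash
mkdir -p pics
cat > h.py <<'E'
import numpy as np, cv2
from cell import ctrl
from scipy.spatial.transform import Rotation as Ro
def cam(name):
    s=ctrl.read_state(); im,d=ctrl.get_image(name); c=ctrl.calibration(name)
    if 'mount' in c:
        T=np.eye(4);T[:3,:3]=Ro.from_euler('xyz',s['tool_rot']).as_matrix();T[:3,3]=s['eef_pos'];E=T@np.array(c['mount'])
    else: E=np.array(c['extrinsics'])
    f=240/np.tan(np.radians(c['vfov'])/2)
    return im,d,f,c['cx'],c['cy'],E
def pts(d,f,cx,cy,E):
    v,u=np.mgrid[:480,:640]
    P=np.stack([(u-cx)/f*d,(v-cy)/f*d,d],-1)
    return P@E[:3,:3].T+E[:3,3]
def save(n,im): cv2.imwrite('pics/'+n,im[:,:,::-1])
E
python3 - <<'E'
from h import *
np.set_printoptions(precision=1,suppress=True)
s=ctrl.read_state();print(s['clock'],s['eef_pos'],s['tool_rot'],s['width'],ctrl.finger_overhang)
for n in ('top','scene'):
    a=cam(n);im,d=a[:2];W=pts(*a[1:]);save(n+'1.png',im);np.savez(n+'1.npz',im=im,d=d,W=W)
    print(n,a[2:5],a[5])
    for k in ['cradle','lever','loop','hook_bar','loop_knob','keeper_zone','battery','screwdriver','flux_jar','loupe','spare_battery','lever_tip']:
        try:r=ctrl.trace(n,k)
        except Exception as e: print(k,e);continue
        for o in r[:3]:
            m=o['pixels']&(d>0);print(k,round(o['confidence'],2),o['bbox'],np.median(W[m],0) if m.any() else '')
E
```

```text
0.0 [158.6 629.7 255.4] [-3.1  0.   2.9] 85.36754704432259 25.0
top (np.float64(596.9527682692595), 310.4418510335288, 234.30201707750237) [[  -0.    -1.     0.1  501. ]
 [  -1.     0.    -0.  -383.5]
 [   0.    -0.1   -1.  1033. ]
 [   0.     0.     0.     1. ]]
cradle 0.75 [244.9, 226.0, 335.8, 367.5] [ 487.2 -370.5   11.5]
lever 0.71 [272.3, 260.7, 307.3, 323.2] [ 515.  -372.7  102.2]
lever 0.45 [290.4, 186.2, 309.6, 206.9] [ 668.6 -384.    37.8]
loop 0.89 [274.5, 260.6, 308.1, 317.1] [ 531.9 -372.8  122.9]
hook_bar 0.77 [275.4, 260.5, 310.0, 316.3] [ 531.7 -374.3  120.1]
loop_knob 0.97 [271.2, 260.7, 310.1, 316.2] [ 530.3 -375.7  111.4]
loop_knob 0.54 [266.1, 262.9, 322.6, 295.2] [ 522.6 -372.8   18.6]
keeper_zone 0.89 [246.9, 223.1, 337.6, 370.3] [ 488.6 -370.5   11.4]
battery 0.74 [190.4, 96.6, 247.0, 144.3] [ 805.4 -245.8    8.6]
battery 0.65 [265.5, 264.9, 323.9, 297.0] [ 522.7 -374.3   18.6]
screwdriver 0.85 [344.6, 275.3, 356.8, 366.5] [ 485.7 -468.9    9.9]
flux_jar 0.57 [363.1, 282.0, 394.9, 314.4] [ 494.7 -519.7   19.8]
loupe 0.86 [290.9, 187.6, 309.2, 206.6] [ 667.7 -38
[... 723 characters left out ...]
97.7, 294.1] [ 527.7 -382.6  114.1]
loop_knob 0.89 [252.5, 223.8, 303.3, 290.9] [ 528.4 -377.5  101.9]
keeper_zone 0.89 [205.5, 222.1, 347.2, 339.4] [ 486.6 -385.8   13.3]
battery 0.9 [270.5, 277.1, 306.4, 312.8] [ 526.3 -377.8   20.6]
battery 0.9 [376.0, 222.2, 399.5, 247.1] [ 803.8 -249.2   10.7]
battery 0.66 [247.1, 220.9, 299.2, 295.6] [ 502.4 -377.1   98.6]
screwdriver 0.63 [224.3, 328.7, 313.4, 356.1] [ 477.7 -470.8   10.8]
flux_jar 0.77 [284.5, 339.7, 316.3, 371.9] [ 492.9 -527.3   20.9]
loupe 0.94 [352.9, 265.8, 371.7, 290.7] [ 667.9 -394.3   25.9]
spare_battery 0.66 [335.3, 318.5, 397.6, 354.7] [ 614.7 -517.1   10.3]
lever_tip 0.96 [246.5, 224.7, 302.2, 295.4] [ 508.9 -377.4   99.9]
```

View crops.

Run:
```python
import cv2,numpy as np
a=cv2.imread('pics/top1.png');b=cv2.imread('pics/scene1.png')
A=cv2.resize(a[175:375,225:405],None,fx=2.2,fy=2.2,interpolation=3)
B=cv2.resize(b[210:370,195:395],None,fx=2,fy=2,interpolation=3)
H=max(A.shape[0],B.shape[0]);p=lambda x:cv2.copyMakeBorder(x,0,H-x.shape[0],0,0,0)
cv2.imwrite('pics/c1.png',np.hstack([p(A),p(B)]))
```

```text
(no output)
```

View pics/c1.png

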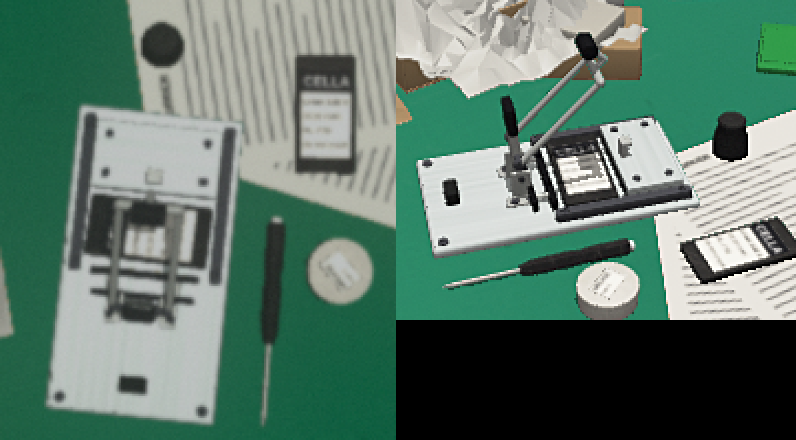

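```bash
cat >> h.py <<'E'
def tocr(W):
    o=np.load('cr.npy'); c,s=np.cos(o[2]),np.sin(o[2]); X=W[...,0]-o[0];Y=W[...,1]-o[1]
    return np.stack([c*X+s*Y,-s*X+c*Y,W[...,2]],-1)
E
python3 - <<'E'
from h import *
np.set_printoptions(precision=1,suppress=True)
z=np.load('top1.npz');W=z['W'];im=z['im'].astype(int);d=z['d']
print('table z',np.median(W[300:360,180:235,2]))
for n in ('top','scene'):
    z=np.load(n+'1.npz');W=z['W'];d=z['d'];im=z['im'].astype(int)
    m=(d>0)&(W[...,2]>6)&(W[...,2]<15)&(abs(W[...,0]-487)<160)&(abs(W[...,1]+371)<85)&(im.min(-1)>110)
    q=cv2.morphologyEx(m.astype(np.uint8),cv2.MORPH_OPEN,np.ones((3,3)))
    k,l,st,_=cv2.connectedComponentsWithStats(q);i=1+st[1:,4].argmax();m=l==i
    r=cv2.minAreaRect(W[m][:,:2].astype(np.float32));print(n,r,np.median(W[m][:,2]))
    if n=='top':
        (cx,cy),(w,h),a=r
        a=np.radians(a if w>h else a+90)
        if np.cos(a)<0:a+=np.pi
        np.save('cr.npy',[cx-33*np.cos(a),cy-33*np.sin(a),a]);print('cradle',np.load('cr.npy'))
    C=tocr(W)
    # column profile by centre line
    s=(d>0)&(abs(C[...,1])<70)&(C[...,0]>-90)&(C[...,0]<155)&(C[...,2]>30)
    P=C[s];
    hi=P[(P[:,2]>60)];hi=hi[hi[:,2].argsort()];print('high',hi[::max(1,len(hi)//25)])
    k=(abs(C[...,0]-98)<14)&(abs(C[...,1])<12)&(C[...,2]>32)&(C[...,2]<55);print('keeper',C[k])
E
```

```text
table z 66.958421963776
top ((444.57818603515625, -364.13751220703125), (128.6533966064453, 118.0813217163086), 83.27104187011719) 9.570885329043904
cradle [ 440.7 -396.9    1.5]
high [[154.2 -42.1  60. ]
 [149.9 -34.5  60.7]
 [150.9  -3.8  61.3]
 [150.6 -40.9  61.8]
 [148.9  -2.5  62.3]
 [ 53.8 -32.1  63.1]
 [151.7  -0.7  64.1]
 [144.8 -11.   64.8]
 [147.4 -20.4  66. ]
 [151.4 -15.2  67.3]
 [ 56.1 -40.   69.9]
 [154.6  29.2  73. ]
 [150.9  31.9  74. ]
 [150.8   6.6  75.1]
 [151.7  11.4  75.8]
 [  9.8 -43.5  76.7]
 [144.3  16.8  78. ]
 [ 10.9 -53.   80.1]
 [ 53.7 -51.5  83.7]
 [ 15.1 -62.   87.2]
 [ 56.  -60.7  91.9]
 [  9.6 -68.9  95.8]
 [ 26.7 -25.   98. ]
 [ 43.2 -20.2 100.6]
 [ 36.9 -19.4 102.1]
 [ 29.2 -20.3 103.7]]
keeper []
scene ((503.7918701171875, -371.17901611328125), (133.42587280273438, 237.2926025390625), 83.48267364501953) 11.280982060632994
high [[153.3  12.9  60. ]
 [154.7   8.8  60.6]
 [147.9 -11.3  61.4]
 [146.8 -36.2  62.2]
 [144.5 -14.7  62.9]
 [149.2 -19.4  63.7]
 [147.7  -5.8  64.8]
 [154.5  -3.1  65.6]
 [142.8 -12.8  66.6]
 [ 24.  -23.3  67.6]
 [151.5  16.1  68.5]
 [  9.6 -39.7  70.5]
 [ 56.9 -42.3  73.1]
 [ 25.7 -18.9  75.9]
 [ 54.2 -52.8  77.3]
 [146.1   6.5  79.2]
 [ 22.6 -25.5  81. ]
 [ 12.6 -60.   83.2]
 [ 21.  -20.4  85.3]
 [ 51.9 -60.   88.2]
 [  9.3 -57.8  90.2]
 [  8.7 -64.7  93.4]
 [ 22.4 -21.3  96.7]
 [ 24.5 -16.8 100.2]
 [ 38.4 -17.8 103. ]
 [ 33.9 -23.9 104.9]]
keeper []
```

Run:
```python
from h import *
np.set_printoptions(precision=1,suppress=True)
def go(n,first):
    z=np.load(n+'1.npz');W=z['W'];d=z['d'];im=z['im'].astype(int)
    m=(d>0)&(W[...,2]>6)&(W[...,2]<15)&(abs(W[...,0]-503)<150)&(abs(W[...,1]+371)<95)&(im.min(-1)>110)
    q=cv2.morphologyEx(m.astype(np.uint8),cv2.MORPH_OPEN,np.ones((3,3)))
    k,l,st,_=cv2.connectedComponentsWithStats(q);m=np.isin(l,[i for i in range(1,k) if st[i,4]>60])
    r=cv2.minAreaRect(W[m][:,:2].astype(np.float32));(cx,cy),(w,h),a=r
    print(n,r)
    return cx,cy,np.radians(a if w>h else a-90)
a=go('top',1);b=go('scene',0)
cx,cy,t=[(x+y)/2 for x,y in zip(a,b)]
print(cx,cy,np.degrees(t))
np.save('cr.npy',[cx-33*np.cos(t),cy-33*np.sin(t),t]);print(np.load('cr.npy'))
for n in ('top','scene'):
    z=np.load(n+'1.npz');W=z['W'];d=z['d'];C=tocr(W)
    P=C[(d>0)&(abs(C[...,1])<40)&(C[...,0]>-60)&(C[...,0]<130)&(C[...,2]>45)]
    P=P[P[:,2].argsort()];print(n,'high');print(P[::max(1,len(P)//30)])
    k=(d>0)&(abs(C[...,0]-98)<16)&(abs(C[...,1])<14)&(C[...,2]>30)&(C[...,2]<55);print('keeper',C[k])
```

```text
top ((502.65997314453125, -370.9895324707031), (128.6531219482422, 235.05032348632812), 83.2719497680664)
scene ((503.7918701171875, -371.17901611328125), (133.42587280273438, 237.2926025390625), 83.48267364501953)
503.2259216308594 -371.0842742919922 -6.622688293457032
[ 470.4 -367.3   -0.1]
top high
[[ 99.1  -2.9  45.9]
 [  1.9  -3.8  52.8]
 [ -5.7 -22.6  55.4]
 [  3.7 -18.3  58.1]
 [  4.4  20.7  62. ]
 [ 10.9  21.3  67.4]
 [ 16.9 -18.4  73.6]
 [  0.3   3.7  77.9]
 [ 26.7 -20.5  82.5]
 [ 28.8  19.4  86.4]
 [ 37.8  23.4  91.2]
 [ 41.2 -23.5  95.6]
 [ -2.1 -11.   98.1]
 [ 41.1  20.3 100.3]
 [ -1.1  -4.7 101.8]
 [ 45.9  19.2 102.7]
 [ -4.7   1.1 104.1]
 [ 53.4  19.9 108.3]
 [ 57.9  20.2 112.4]
 [ 64.   19.2 116.9]
 [ 66.4 -18.9 122.1]
 [ 72.4  24.6 123.6]
 [ 68.3  19.5 125.2]
 [ 67.7 -18.7 127.2]
 [ 74.4  -1.3 140. ]
 [ 57.8  10.1 149.8]
 [ 57.9   8.6 151.5]
 [ 68.3   8.3 152.6]
 [ 59.7   5.8 153.2]
 [ 60.7  -4.4 153.9]
 [ 61.4   3.  155. ]]
keeper [[101.9   5.8  40.1]
 [102.1   4.1  40.8]
 [102.2   2.4  41.5]
 [102.6   0.8  38.1]
 [102.6  -0.9  41. ]
 [102.8  -2.5  39.9]
 [102.9  -4.
[... 1912 characters left out ...]
 41.9]
 [101.1  -2.3  43.6]
 [102.6  -3.4  44. ]
 [ 92.6   1.   40.7]
 [ 93.   -4.5  44.6]
 [ 95.3  -2.7  42.8]
 [ 96.5  -5.3  44.4]
 [ 98.4  -5.3  44. ]
 [100.8  -3.1  42. ]
 [102.7  -3.1  41.6]
 [ 92.3  -0.   39.2]
 [ 92.9  -4.6  42.4]
 [ 94.2  -6.8  43.8]
 [ 96.8  -4.2  41.4]
 [ 97.6  -7.9  43.9]
 [101.2  -1.8  38.6]
 [102.4  -4.1  40.1]
 [ 92.7   1.6  35.7]
 [ 93.7  -1.7  37.9]
 [ 94.4  -6.   40.9]
 [ 97.   -3.5  38.6]
 [ 93.6   4.7  31. ]
 [ 93.3  -3.3  36.9]
 [ 94.9  -4.3  37.3]
 [ 96.8  -4.2  36.8]
 [ 93.4  -3.   34.4]
 [ 95.   -3.9  34.7]
 [ 96.7  -4.6  34.8]
 [ 93.2  -3.5  32.5]
 [ 94.5  -5.7  33.9]
 [ 96.2  -6.4  34. ]
 [ 93.1  -3.9  30.6]
 [ 94.8  -4.5  30.6]
 [ 96.7  -4.5  30.2]]
```

```bash
cat >> h.py <<'E'
def shift(tgt,yaw=None):
    s=ctrl.read_state();R=Ro.from_euler('xyz',s['tool_rot']).as_matrix()
    d=R.T@(np.array(tgt)-s['eef_pos'])/10
    sp=None
    if yaw is not None: sp=(np.degrees(s['tool_rot'][2])-yaw+180)%360-180
    return d.round(2),sp
def cw(x,y,z):
    o=np.load('cr.npy'); c,s=np.cos(o[2]),np.sin(o[2]);return np.array([o[0]+c*x-s*y,o[1]+s*x+c*y,z])
def knob(a,phi):
    p=np.array([20*np.sin(a),31+20*np.cos(a)]);c,s=np.cos(phi),np.sin(phi)
    b=p+102*np.array([c,s]);return b+np.array([13*c-22*s,13*s+22*c]),b
E
python3 - <<'E'
from h import *
np.set_printoptions(precision=2,suppress=True)
for n in ('top','scene'):
    z=np.load(n+'1.npz');W=z['W'];d=z['d']
    m=(d>0)&(W[...,0]>150)&(W[...,0]<800)
    for y0 in range(-600,900,100):
        k=m&(W[...,1]>y0)&(W[...,1]<y0+100)
        if k.any():
            i=W[k][:,2].argmax();print(n,y0,W[k][i].round(), end=' | ')
s=ctrl.read_state();print(s['tool_rot'],ctrl.calibration('wrist'))
t=cw(*[64.4,0,149+130]);print(t,shift(t),shift([520,200,300]))
for a,p in [(0,.8),(.5,.6),(.5,.2),(.5,-.17),(.1,-.19)]:print(a,p,*knob(a,p))
E
```

```text
top -600 [ 495. -510.   27.] | top -500 [ 564. -413.   31.] | top -400 [ 535. -379.  157.] | top -300 [ 438. -206.  100.] | top -200 [ 370. -113.  131.] | top -100 [441. -15. 133.] | top 0 [454.   1. 127.] | top 100 [581. 100.  57.] | top 200 [ 153.  243. -271.] | scene -600 [ 500. -528.   26.] | scene -500 [ 539. -400.  124.] | scene -400 [ 533. -381.  158.] | scene -300 [ 437. -201.  101.] | scene -200 [ 373. -115.  131.] | scene -100 [440. -20. 134.] | scene 0 [457.   1. 125.] | scene 100 [433. 106.  97.] | scene 200 [687. 282. 268.] | scene 300 [690. 302. 266.] | scene 400 [430. 461.  35.] | scene 500 [151. 587. 397.] | scene 600 [166. 602. 394.] | scene 700 [640. 794.  38.] | scene 800 [682. 805.  37.] | [ 3.14 -0.    2.89] {'vfov': 68.91031147805458, 'cx': 318.9362183571288, 'cy': 234.38763838118567, 'mount': array([[   0.  ,   -0.95,   -0.32,   80.12],
       [   1.  ,    0.  ,   -0.  ,   -0.45],
       [   0.  ,   -0.32,    0.95, -118.57],
       [   0.  ,    0.  ,    0.  ,    1.  ]])}
[ 534.42 -374.71  279.  ] (array([-60.98, -88.28,  -2.27]), None) (array([-45.54, -32.9 ,  -4.37]), None)
0 0.8 [ 64.34 148.82] [ 71.06 124.17]
0.5 0.6 [ 92.08 131.64] [ 93.77 106.15]
0.5 0.2 [117.93  92.96] [109.56  68.82]
0.5 -0.17 [126.65  50.78] [110.12  31.3 ]
0.1 -0.19 [119.08  50.79] [102.16  31.64]
```

Emit:
play_rows:
  targets:
    - [0,-4,-2.9,-2,0]
    - [0,-8,-5.8,-4,0]
    - [0,-12,-8.7,-5.5,0]
    - [0,-16,-11.6,-5.5,0]
    - [0,-20,-14.5,-5.5,0]
    - [0,-24,-17.4,-5.5,0]
    - [0,-28,-20.3,-5.5,0]
    - [0,-32,-23.2,-5.5,0]
    - [0,-37,-26.7,-5.5,0]
    - [0,-37,-26.7,-5.5,0]

```text
clock: 2.3
eef_pos: [456.2, 275.2, 311.7]
tool_rot: [-3.14, 0.003, 2.886]
force: [-0.2, 0.7, 0.3]
width: 85.7
gripper_force: 0.0
```

Run:
```python
from h import *
s=ctrl.read_state();print(s['clock'],s['qpos'],s['eef_pos'],s['tool_rot'])
t=cw(64.4,0,149+110);print(t,shift(t,173.4))
```

```text
2.3 [-0.67327049  0.39828419  0.10763873  1.77473096 -0.04615572  0.97025032
  0.76761581] [456.24607179 275.19100544 311.69270839] [-3.13981879  0.0032604   2.88635512]
[ 534.4163949  -374.70565207  259.        ] (array([-23.95, -60.9 ,   5.46]), np.float64(-8.024033347429167))
```

Emit:
play_rows:
  targets:
    - [0,-1.7,-4.5,0,-1]
    - [0,-3.5,-9,0,-2]
    - [0,-5.2,-13.4,0,-3]
    - [0,-7,-18,0,-4]
    - [0,-8.8,-22.4,0,-5]
    - [0,-10.6,-27,0,-6]
    - [0,-12.3,-31.4,0,-7]
    - [0,-14,-36,0,-8]
    - [0,-16,-40.5,0,-8]
    - [0,-17.7,-45,0,-8]

```text
clock: 3.3
eef_pos: [514.3, -200.6, 311.6]
tool_rot: [3.142, 0.001, 3.035]
force: [0.9, 0.8, -0.6]
width: 85.2
gripper_force: 0.0
```

Run:
```python
from h import *
t=cw(64.4,0,149+110);print(t,shift(t,173.4))
```

```text
[ 534.4163949  -374.70565207  259.        ] (array([ -3.86, -17.1 ,   5.26]), np.float64(0.4647194171766955))
```

Emit:
play_rows:
  targets:
    - [0,-1,-4.5,1,0]
    - [0,-2,-9,3,0]
    - [0,-3,-13,5,0]
    - [0,-3.8,-16.5,5.2,0]
    - [0,-3.8,-16.5,5.2,0]

```text
clock: 3.8
eef_pos: [532.0, -373.4, 258.0]
tool_rot: [-3.137, -0.002, 3.027]
force: [-0.3, -0.4, -0.2]
width: 84.9
gripper_force: 0.0
```

Run:
```python
from h import *
np.set_printoptions(precision=1,suppress=True)
s=ctrl.read_state();print(s['eef_pos'],np.degrees(s['tool_rot']),ctrl.finger_overhang)
a=cam('wrist');im,d=a[:2];W=pts(*a[1:]);C=tocr(W);save('w1.png',im)
for k in ['loop_knob','hook_bar','lever','keeper_zone']:
    for o in ctrl.trace('wrist',k)[:2]:
        m=o['pixels']&(d>0);print(k,round(o['confidence'],2),o['bbox'],np.median(C[m],0))
# knob: high pts
m=(d>0)&(abs(C[...,1])<30)&(C[...,0]>30)&(C[...,0]<110)&(C[...,2]>144)&(C[...,2]<165)
P=C[m];print('knob',len(P),P.min(0),P.max(0),np.percentile(P,[5,50,95],axis=0))
m=(d>0)&(abs(C[...,1])<14)&(C[...,0]>-30)&(C[...,0]<20)&(C[...,2]>90)&(C[...,2]<115);P=C[m];print('levertip',len(P),np.percentile(P,[5,50,95],axis=0) if len(P) else '')
m=(d>0)&(abs(C[...,1])<12)&(C[...,0]>88)&(C[...,0]<115)&(C[...,2]>37)&(C[...,2]<50);P=C[m];print('lip',len(P),np.percentile(P,[2,50,98],axis=0) if len(P) else '')
```

```text
[ 532.  -373.4  258. ] [-179.8   -0.1  173.4] 25.0
loop_knob 0.89 [289.0, 131.9, 352.7, 262.3] [ 57.6   2.1 114.7]
loop_knob 0.21 [311.6, 295.4, 339.8, 339.9] [194.9   6.7  31.7]
hook_bar 0.9 [288.1, 130.3, 354.9, 263.0] [ 57.9   1.6 113.3]
hook_bar 0.56 [288.0, 131.0, 356.2, 262.7] [ 50.9   1.4 106.5]
lever 0.57 [287.0, 129.9, 354.7, 264.3] [ 51.4   1.2 104.3]
lever 0.54 [311.9, 296.0, 338.3, 339.5] [194.7   6.6  31.4]
keeper_zone 0.81 [251.1, 46.1, 387.1, 273.6] [-0.9  0.8 11.7]
keeper_zone 0.66 [212.3, 48.1, 236.1, 212.0] [ 18.  -98.2  11.7]
knob 794 [ 57.  -10.3 144.5] [ 72.4  13.1 157.5] [[ 57.5  -9.3 148.4]
 [ 62.5   1.4 154.6]
 [ 70.4  12.2 156.5]]
levertip 363 [[ -8.7  -9.4 101.3]
 [ -5.1   1.2 103.3]
 [ -0.7  11.  104.7]]
lip 0
```

View pics/w1.png

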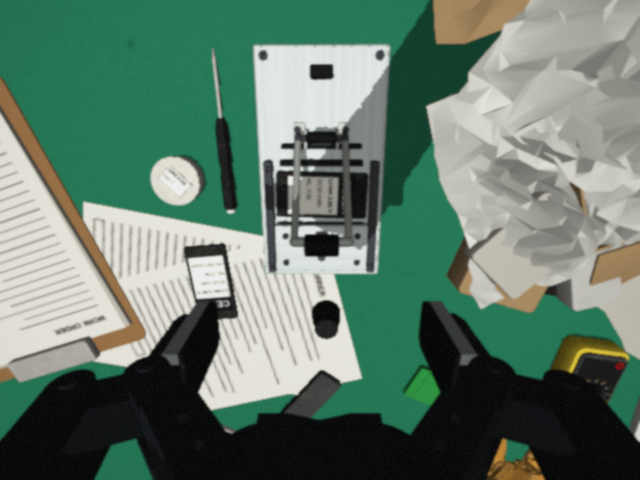

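Run:
```python
from h import *
print(shift(cw(64.7,1.4,162),173.4))
```

```text
(array([-0.09, -0.84,  9.76]), np.float64(0.5773180075788673))
```

Emit:
play_rows:
  targets:
    - [0,0,-0.4,3,0]
    - [0,-0.1,-0.8,6,0]
    - [0,-0.1,-0.8,8.5,0]
    - [0,-0.1,-0.8,9.7,0]
    - [0,-0.1,-0.8,9.7,0]
    - [0.5,-0.1,-0.8,9.7,0]
    - [1,-0.1,-0.8,9.7,0]
    - [1,-0.1,-0.8,9.7,0]
    - [1,-0.1,-0.8,9.7,0]
    - [1,-0.1,-0.8,9.7,0]

```text
clock: 5.05
eef_pos: [535.2, -373.9, 163.0]
tool_rot: [3.141, 0.002, 3.035]
force: [1.6, 3.1, 2.6]
width: 22.1
gripper_force: 61.8
```

Run:
```python
from h import *
s=ctrl.read_state();print(s['eef_pos'],tocr(np.array(s['eef_pos'])),np.degrees(s['tool_rot']),s['width'],s['force'],s['gripper_force'])
```

```text
[ 535.20286202 -373.94451386  163.01684455] [ 65.09343671   0.84676292 163.01684455] [1.79941638e+02 8.94574659e-02 1.73886791e+02] 22.077370018298282 [1.57745918 3.11650092 2.62124108] 61.80752635002136
```

Emit:
play_rows:
  targets:
    - [1,-0.9,0,0.7,0]
    - [1,-1.75,0,1.5,0]
    - [1,-2.5,0,2.35,0]
    - [1,-3.2,0,3.3,0]
    - [1,-4,0,4.3,0]
    - [1,-4.7,0,5.4,0]
    - [1,-5.25,0,6.5,0]
    - [1,-5.75,0,7.7,0]
    - [1,-5.75,0,7.7,0]

```text
clock: 5.95
eef_pos: [591.6, -379.9, 82.9]
tool_rot: [3.14, -0.002, 3.035]
force: [0.3, 2.6, 1.2]
width: 21.9
gripper_force: 59.7
```

```bash
cat > look.py <<'E'
from h import *
import sys
np.set_printoptions(precision=1,suppress=True)
s=ctrl.read_state();print(s['clock'],tocr(np.array(s['eef_pos'])),s['width'],s['force'],s['gripper_force'])
for n in ('scene','top'):
    a=cam(n);im,d=a[:2];C=tocr(pts(*a[1:]));save(n+sys.argv[1]+'.png',im)
    # arm-line points for bar, both sides
    for lo,hi in ((14,26),(-26,-14)):
        m=(d>0)&(C[...,1]>lo)&(C[...,1]<hi)&(C[...,0]>0)&(C[...,0]<125)&(C[...,2]>32)&(C[...,2]<110)
        P=C[m]
        if len(P)>10:
            k=(P[:,0]<90);c=np.polyfit(P[k,0],P[k,2],1);print(n,'arm slope',c,len(P),'far x',np.sort(P[:,0])[-5:])
    m=(d>0)&(abs(C[...,1])<10)&(C[...,0]>-75)&(C[...,0]<40)&(C[...,2]>80)&(C[...,2]<112);print('lever tip',np.percentile(C[m],[5,50,95],axis=0).tolist() if m.any() else '')
if len(sys.argv)>2:
    o=cw(60,0,60);E=np.linalg.inv(a[5]) if 0 else None
E
python3 look.py 2
python3 - <<'E'
import cv2
b=cv2.imread('pics/scene2.png');cv2.imwrite('pics/c2.png',cv2.resize(b[200:340,200:400],None,fx=4,fy=4,interpolation=3))
E
```

```text
5.95 [121.8   1.4  82.9] 21.930390407896923 [0.3 2.6 1.2] 59.723156690597534
scene arm slope [-0.  52.2] 202 far x [111.6 112.2 113.8 115.1 115.3]
scene arm slope [ 0.  49.5] 370 far x [124.7 124.7 124.8 124.9 125. ]
lever tip [[-7.810878220643833, -9.809794461329991, 82.07173597908731], [-4.745029706639833, -6.748221234544584, 100.32127148077223], [0.6923727802775725, 8.05210367371188, 105.07796746712361]]
top arm slope [ 0.2 48. ] 84 far x [31.9 32.1 33.5 33.7 35.3]
top arm slope [-0.  51.3] 208 far x [87.3 87.3 87.5 89.3 89.4]
lever tip [[-8.07868227671464, -9.218510593748833, 89.57362380954837], [-3.135681001175357, -0.20621496077473178, 101.47516807521953], [1.0709005823052344, 8.715424222903744, 104.61313036612312]]
```

View pics/c2.png

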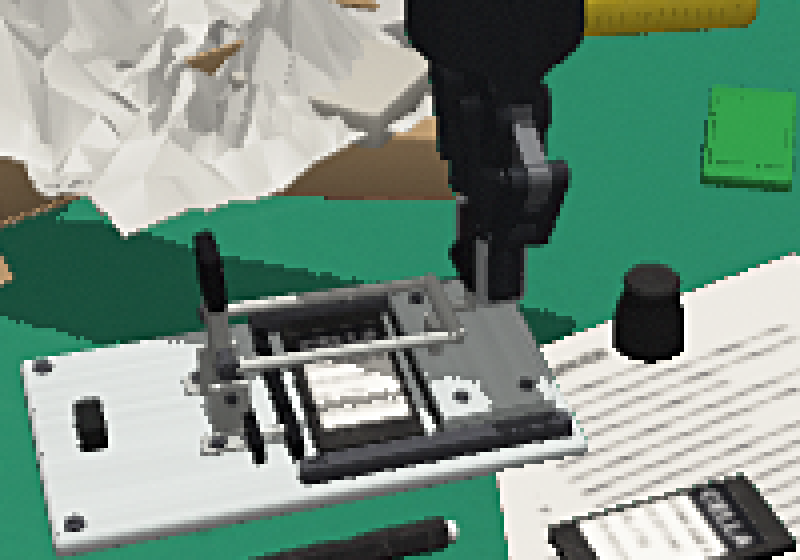

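Run:
```python
from h import *
np.set_printoptions(precision=1,suppress=True)
a=cam('wrist');im,d=a[:2];C=tocr(pts(*a[1:]));np.save('w2.npy',C)
save('w2.png',im[150:420,170:470].repeat(2,0).repeat(2,1))
for z0 in range(28,60,4):
    m=(d>0)&(abs(C[...,1])<16)&(C[...,0]>80)&(C[...,0]<135)&(C[...,2]>z0)&(C[...,2]<z0+4)
    if m.sum()>5: print(z0,m.sum(),np.percentile(C[m][:,0],[2,25,50,75,98]),np.percentile(C[m][:,1],[2,98]))
m=(d>0)&(abs(C[...,1])<10)&(C[...,0]>-30)&(C[...,0]<30)&(C[...,2]>95)&(C[...,2]<110);print(np.percentile(C[m],[2,50,98],axis=0))
for sgn in (1,-1):
    m=(d>0)&(abs(C[...,1]*sgn-19)<4)&(C[...,0]>0)&(C[...,0]<95)&(C[...,2]>40)&(C[...,2]<70);P=C[m]
    if len(P): print(np.polyfit(P[:,0],P[:,2],1),len(P),P[:,0].max())
```

```text
28 101 [ 89.1  93.2  93.5 100.6 124.4] [-13.8  15.5]
32 54 [92.9 93.3 93.4 93.5 93.9] [-4.1  7. ]
36 58 [93.  93.2 93.4 93.5 94.2] [-4.1  6.9]
40 281 [93.1 93.9 95.6 97.2 99. ] [-4.4  7.2]
44 39 [93.6 94.7 95.6 97.  97.9] [-3.6  6.6]
48 331 [ 96.4  96.8  97.3 104.3 111.7] [-15.3  15. ]
52 1075 [ 97.   98.8 100.6 102.8 111.4] [-15.1  15.2]
56 38 [110.5 110.9 111.1 111.4 112.5] [-1.   3.8]Traceback (most recent call last):
  File "<stdin>", line 8, in <module>
    return _quantile_unchecked(
        a, q, axis, out, overwrite_input, method, keepdims, weights)
    return _ureduce(a,
                    func=_quantile_ureduce_func,
    ...<5 lines>...
                    overwrite_input=overwrite_input,
                    method=method)
    r = func(a, **kwargs)
    result = _quantile(arr,
                       quantiles=q,
    ...<2 lines>...
                       out=out,
                       weights=wgt)
    slices_having_nans = np.isnan(arr[-1, ...])
                                  ~~~^^^^^^^^^
IndexError: index -1 is out of bounds for axis 0 with size 0
```

View pics/w2.png

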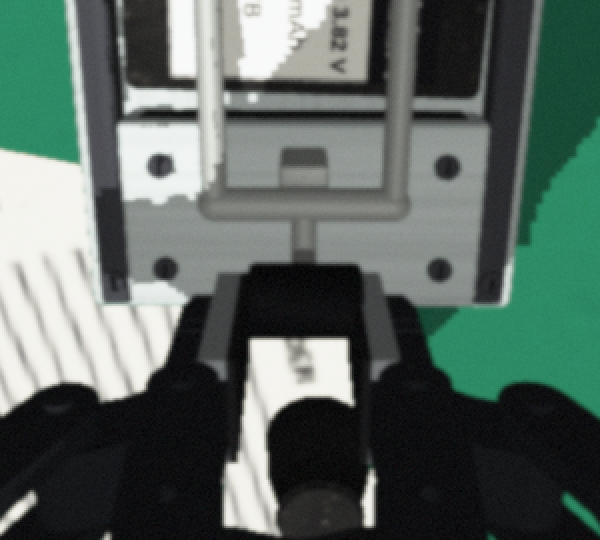

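Emit:
play_rows:
  targets:
    - [1,-0.2,0,0,0]
    - [1,-0.4,0,0,0]
    - [1,-0.6,0,0,0]
    - [1,-0.6,0,0,0]

```text
clock: 6.5
eef_pos: [596.3, -381.0, 85.0]
tool_rot: [3.14, -0.002, 3.034]
force: [-1.5, 4.3, 0.6]
width: 22.0
gripper_force: 59.5
```

```bash
cat > bar.py <<'E'
from h import *
np.set_printoptions(precision=1,suppress=True)
s=ctrl.read_state();print(s['clock'],tocr(np.array(s['eef_pos'])),s['width'],s['force'],s['gripper_force'])
a=cam('wrist');im,d=a[:2];C=tocr(pts(*a[1:]))
import sys
if len(sys.argv)>1: save(sys.argv[1],im[150:420,170:470].repeat(2,0).repeat(2,1))
m=(d>0)&(abs(abs(C[...,1])-11)<4)&(C[...,0]>80)&(C[...,0]<119)&(C[...,2]>29.5)&(C[...,2]<90);P=C[m]
if len(P): print('bar',len(P),np.percentile(P,[3,50,97],axis=0).tolist())
m=(d>0)&(abs(C[...,1])<10)&(C[...,2]>39)&(C[...,2]<46)&(abs(C[...,0]-98)<12);P=C[m]
if len(P): print('lip',len(P),np.percentile(P,[3,50,97],axis=0).tolist())
a=cam('scene');d=a[1];C=tocr(pts(*a[1:]))
m=(d>0)&(abs(C[...,1])<12)&(C[...,0]>-75)&(C[...,0]<60)&(C[...,2]>58)&(C[...,2]<112);P=C[m]
c=np.polyfit(P[:,2],P[:,0],1);print('lever dx/dz',c[0], 'tip',P[P[:,2]>P[:,2].max()-5].mean(0))
for sgn in (1,-1):
    m=(d>0)&(abs(C[...,1]*sgn-20)<5)&(C[...,0]>10)&(C[...,0]<95)&(C[...,2]>31)&(C[...,2]<110);P=C[m]
    if len(P)>20: print('arm',np.polyfit(P[:,0],P[:,2],1),len(P))
E
python3 bar.py
```

```text
6.5 [126.6   0.9  85. ] 22.035384244697408 [-1.5  4.3  0.6] 59.457138776779175
bar 1785 [[102.0734256001983, -14.576414693885944, 50.82344865038388], [113.39886938603492, 7.139641511518994, 74.81056630231947], [118.13928614447933, 14.567862860410203, 88.63452883743653]]
lip 523 [[93.2639082360491, -4.117026740961664, 40.409031502705965], [97.46069485388169, 1.2348381663709898, 43.10851224559852], [102.82844714080656, 6.931532406472632, 44.38925785820026]]
lever dx/dz 0.23201832404411754 tip [ 14.   -1.3 102.1]
arm [-0.  53.3] 137
arm [-0.  53.4] 164
```

Emit:
play_rows:
  targets:
    - [1,-0.2,0,0,0]
    - [1,-0.45,0,0,0]
    - [1,-0.5,0,0.2,0]
    - [1,-0.5,0,0.2,0]

```text
clock: 7.0
eef_pos: [601.8, -381.6, 83.0]
tool_rot: [3.141, -0.001, 3.034]
force: [-2.3, 4.8, 0.8]
width: 22.2
gripper_force: 59.5
```

```bash
python3 bar.py w3.png
```

```text
7.0 [132.1   0.9  83. ] 22.23053922506517 [-2.3  4.8  0.8] 59.46139633655548
bar 907 [[107.24197149945894, -14.353637511787417, 47.586494999597726], [111.73323020395905, 7.515581329953945, 52.10117982436125], [118.58240534266484, 14.366550069207843, 75.20746635236257]]
lip 566 [[93.27583160111864, -4.153162000792134, 40.19887741575857], [97.77594854694999, 1.4842260163354943, 43.060111390236656], [103.19995534280243, 7.07992758663705, 44.50055883603451]]
lever dx/dz 0.5610412748600169 tip [32.5 -1.  95. ]
arm [-0.  52.2] 117
arm [-0.  51.3] 165
```

View pics/w3.png

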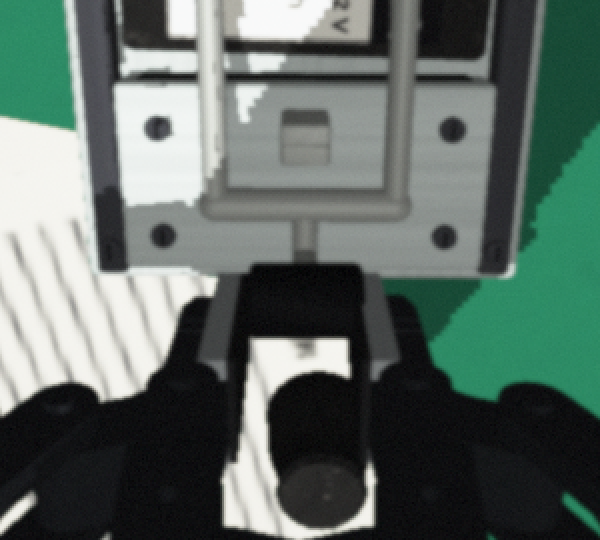

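Emit:
play_rows:
  targets:
    - [1,-0.05,0,0.4,0]
    - [1,-0.1,0,0.8,0]
    - [1,-0.15,0,1.2,0]
    - [1,-0.2,0,1.6,0]
    - [1,-0.2,0,1.9,0]
    - [1,-0.2,0,1.9,0]

```text
clock: 7.7
eef_pos: [606.5, -382.7, 64.7]
tool_rot: [-3.14, 0.004, 3.035]
force: [4.2, 3.0, 4.0]
width: 22.4
gripper_force: 58.5
```

```bash
python3 bar.py
```

```text
7.7 [136.9   0.4  64.7] 22.436455665971145 [4.2 3.  4. ] 58.527461886405945
bar 633 [[101.7931383146651, -14.366655706189672, 33.33664225766575], [110.75840657216746, 7.089383683734996, 36.13529563047541], [115.14155459309583, 14.4130049230361, 38.37086216543105]]
lip 714 [[93.18835965079205, -4.271217316126847, 40.28681121534942], [97.49842393672145, 1.4914798368629372, 43.15126690147039], [103.03604256397374, 6.954919912314369, 44.40816608149565]]
lever dx/dz 0.7130914401201479 tip [38.6 -0.7 90.7]
arm [-0.2 53.1] 112
arm [-0.1 51.6] 165
```

Emit:
play_rows:
  targets:
    - [1,0,0,0.07,0]
    - [1,0,0,0.15,0]
    - [1,0.15,0,0.15,0]
    - [1,0.3,0,0.15,0]
    - [1,0.5,0,0.15,0]
    - [1,0.5,0,0.15,0]

```text
clock: 8.4
eef_pos: [602.0, -382.1, 63.9]
tool_rot: [-3.14, 0.005, 3.035]
force: [4.5, 4.5, 2.2]
width: 22.6
gripper_force: 58.6
```

```bash
python3 bar.py
```

```text
8.4 [132.4   0.4  63.9] 22.573885630542105 [4.5 4.5 2.2] 58.583956360816956
bar 1007 [[102.89653424153472, -14.176558645995026, 33.33829847683426], [108.1573152591954, 7.689067084603621, 36.77036269668048], [118.55535692310725, 14.255535223045651, 57.99498130176593]]
lip 711 [[93.21359012670028, -3.849840492139198, 39.98565029871471], [97.55785305781879, 1.5871883090704273, 43.07948243482929], [103.25195332405238, 7.012463069136522, 44.34310267985943]]
lever dx/dz 0.3826817562290074 tip [23.  -1.5 99.2]
arm [-0.2 54.1] 126
arm [-0.2 53.9] 159
```

Emit:
play_rows:
  targets:
    - [1,0.1,0,0.05,0]
    - [1,0.2,0,0.05,0]
    - [1,0.3,0,0.05,0]
    - [1,0.3,0,0.05,0]

```text
clock: 8.9
eef_pos: [598.3, -381.6, 63.0]
tool_rot: [-3.141, 0.004, 3.035]
force: [4.0, 3.5, 4.4]
width: 22.1
gripper_force: 58.6
```

Emit:
play_rows:
  targets:
    - [1,0.1,0,0,0]
    - [1,0.1,0,0,0]

```text
clock: 9.1
eef_pos: [598.1, -381.6, 63.2]
tool_rot: [-3.14, 0.005, 3.035]
force: [4.4, 3.1, 2.7]
width: 22.3
gripper_force: 58.6
```

```bash
python3 bar.py
```

```text
9.1 [128.4   0.5  63.2] 22.281680228767737 [4.4 3.1 2.7] 58.59321177005768
bar 2324 [[98.98875843834905, -14.684661768178715, 33.79828549896458], [116.66212728206696, 7.54450754449498, 57.263997177470536], [118.76361590511966, 14.724048858939435, 87.85338619035393]]
lip 707 [[93.16398651531817, -4.101290002844209, 40.34531203506217], [97.36699086937713, 1.4058048954077407, 43.107497390441694], [102.9841023496822, 7.016388299370024, 44.39075017264671]]
lever dx/dz 0.16345689345631323 tip [  9.4  -2.  103.4]
arm [-0.2 54.5] 131
arm [-0.2 54.5] 156
```

Emit:
play_rows:
  targets:
    - [1,0.06,0,0,0]
    - [1,0.06,0,0,0]

```text
clock: 9.4
eef_pos: [598.0, -381.5, 63.2]
tool_rot: [-3.14, 0.006, 3.035]
force: [5.9, 3.9, 2.0]
width: 22.4
gripper_force: 58.6
```

Emit:
play_rows:
  targets:
    - [1,0.06,0,0,0]
    - [1,0.06,0,0,0]

```text
clock: 9.6
eef_pos: [597.9, -381.5, 63.4]
tool_rot: [-3.14, 0.007, 3.036]
force: [5.8, 3.0, 2.4]
width: 22.4
gripper_force: 58.6
```

Emit:
play_rows:
  targets:
    - [1,0.06,0,0,0]
    - [1,0.06,0,0,0]

```text
clock: 9.8
eef_pos: [597.9, -381.5, 63.5]
tool_rot: [-3.14, 0.008, 3.036]
force: [7.3, 3.2, 1.7]
width: 22.4
gripper_force: 58.6
```

Emit:
play_rows:
  targets:
    - [1,0.05,0,0,0]
    - [1,0.05,0,0,0]
    - [1,0.05,0,0,0]

```text
clock: 10.1
eef_pos: [597.8, -381.4, 63.6]
tool_rot: [-3.14, 0.009, 3.036]
force: [8.2, 3.2, 1.5]
width: 22.2
gripper_force: 58.7
```

```bash
python3 bar.py w4.png
```

```text
10.1 [128.2   0.7  63.6] 22.1530259187223 [8.2 3.2 1.5] 58.67348670959473
bar 2360 [[98.9686162033995, -14.714061825876792, 34.18692804926749], [116.43953010718803, 7.27106384770874, 57.75419360556181], [118.69233692903434, 14.697518858824838, 87.83744862947313]]
lip 717 [[93.18203803758841, -4.069020135200809, 40.03211108804244], [97.36345086330063, 1.4458832334435616, 43.13381823226092], [103.01371403977105, 7.048744412305707, 44.493769211728356]]
lever dx/dz 0.15504899325328095 tip [  8.9  -0.6 103.1]
arm [-0.2 54.9] 131
arm [-0.2 54.4] 161
```

View pics/w4.png

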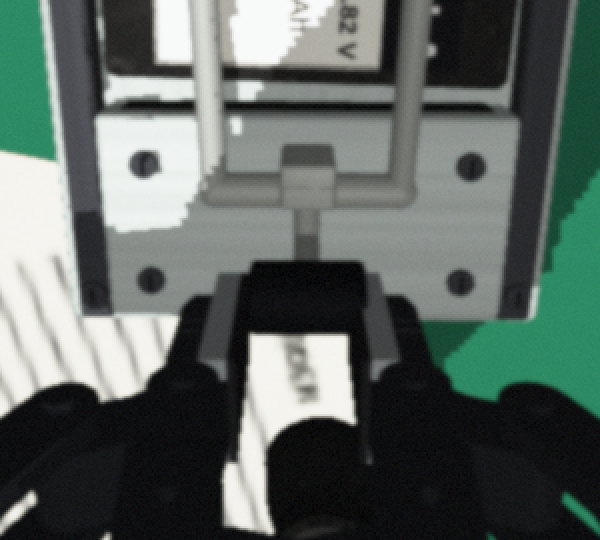

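Emit:
play_rows:
  targets:
    - [0,0,0,0,0]
    - [0,0,0,0,0]
    - [0,0,0,0,0]
    - [0,0,0,-0.5,0]
    - [0,0,0,-2,0]
    - [0,0,0,-4.5,0]
    - [0,0,0,-7.8,0]
    - [0,0,0,-7.8,0]

```text
clock: 11.0
eef_pos: [596.0, -383.7, 146.9]
tool_rot: [-3.136, 0.009, 3.034]
force: [0.3, 0.6, 0.7]
width: 85.7
gripper_force: 0.0
```

```bash
python3 bar.py w5.png
```

```text
11.0 [126.6  -1.8 146.9] 85.65212251431223 [0.3 0.6 0.7] 0.0
bar 529 [[98.93665948521925, -13.922076464117282, 33.85566859458879], [105.62803324543103, 7.714476867770138, 38.23176632364169], [118.52469812746186, 14.183858124942763, 60.13716737165173]]
lip 299 [[93.37892237463346, -4.4820673365186, 41.105921040927974], [97.70267136403251, 1.3369786713994323, 43.119666795587676], [102.99091623215045, 7.130227218936873, 44.48196018492536]]
lever dx/dz 0.1581796597843374 tip [  8.8  -1.3 103. ]
arm [-0.2 54.7] 135
arm [-0.2 54.2] 156
```

View pics/w5.png

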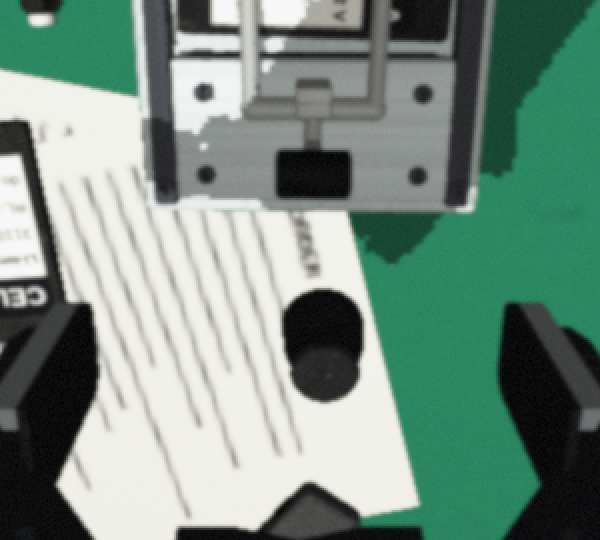

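Emit:
play_rows:
  targets:
    - [0.5,3,0.1,0,0]
    - [1,6,0.2,0,0]
    - [1,8.3,0.2,0,0]
    - [1,8.3,0.2,1,0]
    - [1,8.3,0.2,2.5,0]
    - [1,8.3,0.2,3.6,0]
    - [1,8.3,0.2,3.6,0]
    - [1,8.3,0.2,3.6,0]

```text
clock: 11.9
eef_pos: [511.3, -369.8, 103.3]
tool_rot: [3.141, -0.001, 3.035]
force: [0.0, 0.9, -0.6]
width: -0.1
gripper_force: 0.0
```

```bash
cat > fin.py <<'E'
from h import *
import sys
np.set_printoptions(precision=1,suppress=True)
s=ctrl.read_state();print(s['clock'],tocr(np.array(s['eef_pos'])),s['width'],s['force'])
a=cam('scene');im,d=a[:2];C=tocr(pts(*a[1:]));save(sys.argv[1],im[200:350,195:395].repeat(4,0).repeat(4,1))
m=(d>0)&(abs(C[...,1])<13)&(C[...,0]>-90)&(C[...,0]<20)&(C[...,2]>22)&(C[...,2]<112);P=C[m]
print('lever region',len(P),np.percentile(P,[2,98],axis=0).tolist())
m=(d>0)&(abs(C[...,1])<13)&(C[...,0]>15)&(C[...,0]<75)&(C[...,2]>70)&(C[...,2]<150);P=C[m]
for z in range(70,130,8):
    k=abs(P[:,2]-z-4)<4
    if k.any(): print('finger',z,np.percentile(P[k,0],[2,98]),P[k,2].min())
E
python3 fin.py s6.png
```

```text
11.9 [ 40.8   2.2 103.3] -0.10750176596239427 [ 0.   0.9 -0.6]
lever region 312 [[-65.16030624253038, -12.0842295967749, 23.307706292623532], [12.453250647302273, 10.588409915131658, 104.108151035799]]
finger 78 [30.9 51.7] 79.17558170299208
finger 86 [30.4 51.9] 86.18861449243536
finger 94 [30.3 52.2] 94.06522270559901
finger 102 [30.2 51.9] 102.01585654222652
finger 110 [30.1 49.1] 110.00567957829679
finger 118 [27.6 30.4] 118.3986110345736
finger 126 [27.6 29.6] 126.54088610587252
```

View pics/s6.png

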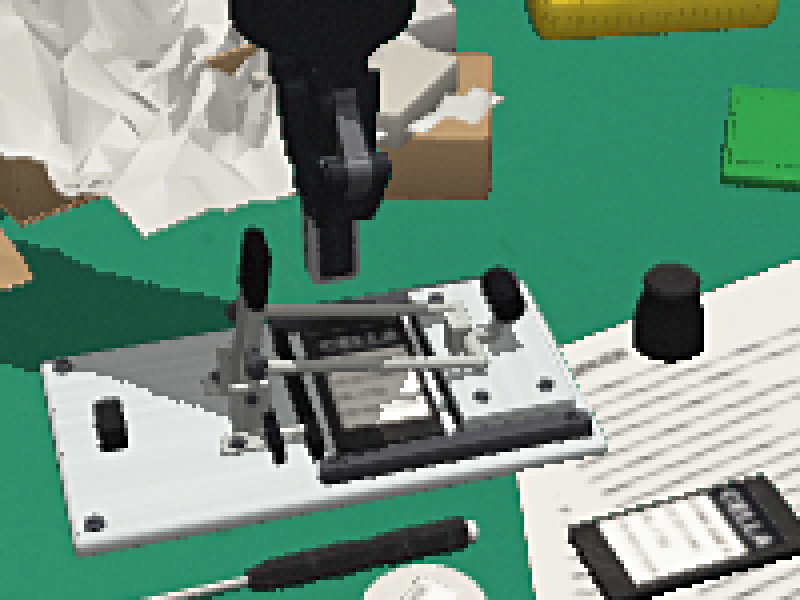

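Emit:
play_rows:
  targets:
    - [1,1.1,0,-0.6,0]
    - [1,1.9,-0.1,-0.75,0]
    - [1,2.5,-0.1,-0.75,0]
    - [1,3.1,-0.1,-0.75,0]
    - [1,3.6,-0.1,-0.75,0]
    - [1,3.6,-0.1,-0.75,0]

```text
clock: 12.55
eef_pos: [476.6, -367.6, 113.4]
tool_rot: [-3.141, 0.005, 3.034]
force: [4.5, 2.3, 3.7]
width: -0.1
gripper_force: 2.3
```

Emit:
play_rows:
  targets:
    - [1,0.4,0,0.05,0]
    - [1,0.8,0,0.1,0]
    - [1,1.1,0,0.15,0]
    - [1,1.1,0,0.15,0]

```text
clock: 12.95
eef_pos: [464.5, -366.5, 111.1]
tool_rot: [-3.141, 0.002, 3.034]
force: [3.0, 1.1, 5.3]
width: -0.3
gripper_force: 2.8
```

```bash
python3 fin.py s7.png
```

```text
12.95 [ -6.    0.1 111.1] -0.2893814078605489 [3.  1.1 5.3]
lever region 341 [[-65.17954413184323, -12.400729203842, 23.33360498361369], [4.756654332809821, 11.018126849996863, 110.51305772988412]]
```

Emit:
play_rows:
  targets:
    - [1,0.55,0,0.2,0]
    - [1,1.1,0,0.4,0]
    - [1,1.6,0,0.7,0]
    - [1,2.1,0,1.0,0]
    - [1,2.1,0,1.0,0]

```text
clock: 13.5
eef_pos: [442.7, -364.1, 99.8]
tool_rot: [-3.141, 0.0, 3.034]
force: [3.8, -0.6, 1.5]
width: 0.0
gripper_force: 2.0
```

Emit:
play_rows:
  targets:
    - [1,0.5,0,0.4,0]
    - [1,0.95,0,0.75,0]
    - [1,0.95,0,0.75,0]

```text
clock: 13.8
eef_pos: [434.0, -363.2, 92.4]
tool_rot: [-3.141, 0.001, 3.034]
force: [5.9, -0.1, 2.0]
width: 0.1
gripper_force: 2.2
```

```bash
python3 fin.py s8.png
```

```text
13.8 [-36.7  -0.2  92.4] 0.10453830158458342 [ 5.9 -0.1  2. ]
lever region 508 [[-64.50571273455164, -12.781262086877495, 22.905735458785575], [17.34199650488341, 10.582065777492085, 97.2819427615521]]
```

View pics/s8.png

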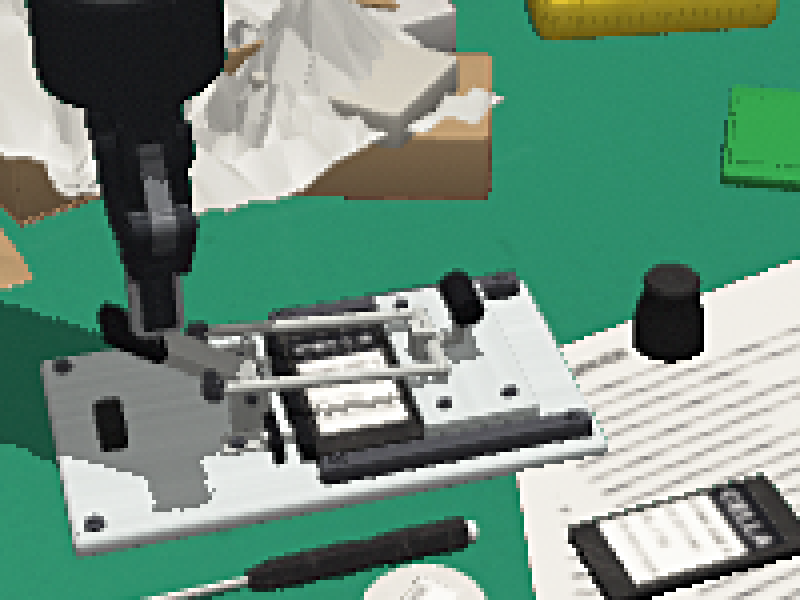

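Emit:
play_rows:
  targets:
    - [1,0.45,0,0.45,0]
    - [1,0.9,0,0.9,0]
    - [1,1.3,0,1.5,0]
    - [1,1.6,0,2.05,0]
    - [1,1.6,0,2.05,0]

```text
clock: 14.35
eef_pos: [415.5, -360.9, 71.3]
tool_rot: [3.14, -0.004, 3.033]
force: [0.6, -0.4, 0.6]
width: -0.0
gripper_force: 0.6
```

Emit:
play_rows:
  targets:
    - [1,0.15,0,0.3,0]
    - [1,0.3,0,0.6,0]
    - [1,0.5,0,0.9,0]
    - [1,0.55,0,1.1,0]
    - [1,0.55,0,1.1,0]

```text
clock: 14.85
eef_pos: [411.2, -360.2, 60.7]
tool_rot: [3.141, -0.002, 3.034]
force: [-0.9, 1.0, -0.8]
width: -0.1
gripper_force: 0.0
```

```bash
python3 fin.py s9.png
```

```text
14.85 [-59.7   0.2  60.7] -0.06369865171390528 [-0.9  1.  -0.8]
lever region 535 [[-71.56142561454811, -12.541881444986162, 22.914265141770958], [15.259819779223324, 10.823401992426124, 104.06774490434974]]
```

Emit:
play_rows:
  targets:
    - [1,0,0,-3,0]
    - [1,0,0,-7,0]
    - [1,0,0,-11,0]
    - [1,0,0,-15,0]
    - [1,0,0,-15,0]

```text
clock: 15.4
eef_pos: [414.2, -362.8, 216.3]
tool_rot: [-3.136, 0.008, 3.034]
force: [0.3, -1.2, 0.1]
width: 0.1
gripper_force: 0.0
```

Run:
```python
from h import *
np.set_printoptions(precision=1,suppress=True)
a=cam('scene');im,d=a[:2];C=tocr(pts(*a[1:]));save('s10.png',im[200:350,195:395].repeat(4,0).repeat(4,1))
a=cam('top');d2=a[1];D=tocr(pts(*a[1:]))
for c,dd in ((C,d),(D,d2)):
    m=(dd>0)&(abs(c[...,1])<10)&(c[...,0]>-72)&(c[...,0]<-22)&(c[...,2]>14)&(c[...,2]<70);P=c[m]
    if len(P)>10: print(len(P),np.polyfit(P[:,0],P[:,2],1),P[:,2].min(),P[:,2].max())
    m=(dd>0)&(abs(c[...,1])<5)&(c[...,0]>60)&(c[...,0]<100)&(c[...,2]>39)&(c[...,2]<48);P=c[m];print('lip',np.percentile(P,[3,97],axis=0))
```

```text
275 [ 0.1 37.6] 14.308298431077446 39.293794608224175
lip [[73.1 -3.7 39.6]
 [95.5  4.7 45. ]]
138 [-0.  33.8] 30.190740171167818 41.02268180813064
lip [[72.8 -4.1 39.5]
 [82.7  4.5 45.5]]
```

View pics/s10.png

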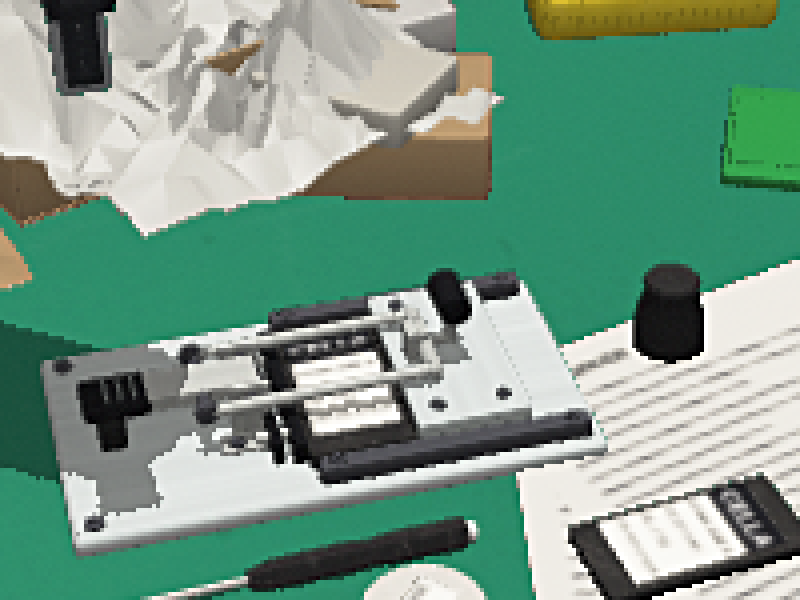

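Run:
```python
from h import *
np.set_printoptions(precision=1,suppress=True)
for n in ('scene','top','wrist'):
    a=cam(n);d=a[1];c=tocr(pts(*a[1:]))
    for x in range(-80,-15,8):
        m=(d>0)&(abs(c[...,1])<9)&(abs(c[...,0]-x-4)<4)&(c[...,2]<60)
        if m.any(): print(n,x+4,m.sum(),np.percentile(c[m][:,2],[10,50,90]))
```

```text
scene -76 35 [10.6 12.  33.8]
scene -68 62 [10.4 34.8 37.9]
scene -60 45 [21.9 36.8 38.4]
scene -52 49 [10.2 35.7 38.2]
scene -44 63 [10.  13.1 37.6]
scene -36 66 [10.8 30.9 37.4]
scene -28 70 [10.4 31.3 37.4]
scene -20 44 [10.5 35.6 37.1]
scene -12 49 [11.  35.  37.5]
top -44 13 [33.4 34.6 37.2]
top -36 48 [33.1 35.  37.1]
top -28 55 [32.6 34.9 37.4]
top -20 52 [31.8 35.  36.5]
top -12 54 [32.  34.6 37. ]
wrist -76 193 [10.2 11.2 31.6]
wrist -68 291 [10.6 36.3 37.5]
wrist -60 186 [36.1 37.  37.8]
wrist -52 177 [36. 37. 38.]
wrist -44 164 [35.7 36.6 37.5]
wrist -36 172 [35.3 36.3 37.2]
wrist -28 166 [35.2 36.2 37.1]
wrist -20 163 [35.4 36.1 36.9]
wrist -12 151 [35.4 36.1 36.9]
```

Emit:
play_rows:
  targets:
    - [1,0.2,0,4.5,0]
    - [1,0.3,0,9,0]
    - [1,0.3,0,12.5,0]
    - [1,0.3,0,14.5,0]
    - [1,0.3,0,15.2,0]
    - [1,0.3,0,15.5,0]
    - [1,0.3,0,15.8,0]
    - [1,0.3,0,15.8,0]

```text
clock: 16.45
eef_pos: [409.7, -360.6, 53.9]
tool_rot: [-3.141, 0.001, 3.034]
force: [0.3, 0.1, -0.4]
width: -0.0
gripper_force: 0.0
```

Emit:
play_rows:
  targets:
    - [1,0,0,0.15,0]
    - [1,0,0,0.3,0]
    - [1,0,0,0.3,0]

```text
clock: 16.75
eef_pos: [409.7, -360.6, 50.8]
tool_rot: [-3.141, 0.001, 3.034]
force: [0.9, -0.2, 1.6]
width: -0.1
gripper_force: 0.6
```

Emit:
play_rows:
  targets:
    - [1,0,0,0.1,0]
    - [1,0,0,0.1,0]
    - [1,0,0,-3,0]
    - [1,0,0,-7,0]
    - [1,0,0,-11,0]
    - [1,0,0,-15,0]
    - [1,0,0,-15,0]

```text
clock: 17.45
eef_pos: [411.6, -362.6, 205.4]
tool_rot: [-3.136, 0.009, 3.034]
force: [0.9, -1.0, -0.6]
width: 0.4
gripper_force: 0.0
```

Run:
```python
from h import *
np.set_printoptions(precision=1,suppress=True)
a=cam('wrist');d=a[1];c=tocr(pts(*a[1:]))
for x in range(-80,-8,8):
    m=(d>0)&(abs(c[...,1])<9)&(abs(c[...,0]-x-4)<4)&(c[...,2]<60)
    if m.any(): print(x+4,m.sum(),np.percentile(c[m][:,2],[10,50,90]))
for n in ('top','scene'):
    a=cam(n);d=a[1];c=tocr(pts(*a[1:]))
    m=(d>0)&(abs(c[...,1])<5)&(c[...,0]>65)&(c[...,0]<90)&(c[...,2]>38)&(c[...,2]<48);print(n,'lip',np.percentile(c[m],[3,97],axis=0).tolist())
    m=(d>0)&(abs(abs(c[...,1])-12)<4)&(c[...,0]>70)&(c[...,0]<92)&(c[...,2]>30)&(c[...,2]<60);print(n,'bar',np.percentile(c[m],[3,50,97],axis=0).tolist())
    m=(d>0)&(abs(c[...,1])<14)&(c[...,0]>30)&(c[...,0]<65)&(c[...,2]<30);print('battery z',np.percentile(c[m][:,2],[5,50,95]))
```

```text
-76 179 [10.2 11.2 12. ]
-68 243 [10.8 23.8 25.4]
-60 190 [25.1 26.  27.1]
-52 191 [26.2 27.4 28.5]
-44 188 [27.4 28.3 29.5]
-36 187 [28.6 29.8 30.9]
-28 178 [30.1 31.  32.4]
-20 168 [31.4 32.5 33.7]
-12 178 [33.  33.9 35. ]
top lip [[73.6681375084405, -4.63097543989518, 38.973933265410075], [82.60052181596343, 4.6901724770633235, 44.55339480059488]]
top bar [[77.59820362574993, -15.049469966938265, 32.1324482055497], [81.47100234556355, 8.669101315423129, 35.79534362772574], [87.42736084925488, 15.358780504234902, 59.378155995659924]]
battery z [16.  19.  21.9]
scene lip [[73.17223037021319, -4.5306742986999735, 38.63255797450709], [82.43770200085892, 3.727767668574266, 45.316264512644786]]
scene bar [[78.85514679931705, -13.718487949384043, 35.57263022886339], [84.83814397400012, -9.554420065914293, 41.27809629569367], [91.71766308967969, 15.29591070317867, 59.15435461438325]]
battery z [19.3 20.9 22.4]
```

Lever slope is about 0.165, so it sits at 1.74 rad on its stop. The bar is still hooked and the battery lies flat, so I'm handing in.

```bash
python3 -c "
from cell import ctrl
print(ctrl.finish_job())"
```

```text
the job is handed in; nothing more can be done
None
```

I clamped the battery and handed the job in at about 17.5 s. The lever lies on its stop at about 1.74 rad, the loop's bar is still under the keeper's lip, the jaw is drawn in with the keeper post at about x 78 mm, and no force I read reached 9 N; the contact bar's travel was not measured directly.

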